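# Hold a glazing cell in the light path

## Task

Set up the light bench for a transmission check of the clear glazing cell: first lower the glowing globe lamp gently onto its cup inside the white lamp house and let go of it. Then pull the clear (untinted) cell out of the rack, gripping it by its two frosted sides and never touching its clear windows, and hold it upright and still in the light path, in the middle of the gap between the lamp house's round window and the meter's white dome, centred on the line between them and with its clear windows square to that line. Finish while still holding it there, off the board, and leave the tinted cells and everything else on the table undisturbed.

Things in the scene. Friction and masses are not known exactly. Their poses are not given: they have to be found in the camera images.
- bench: Fixed light bench on a plywood board 360 x 170 x 8 mm, with the white lamp house at its -x end and the black meter head at its +x end; between them an aluminium rail, top 15 mm above the table. Origin: centre of the board's underside, on the table; +x runs along the light from lamp house to meter, z up
- lamp_seat (a point): where the globe's centre lies when it sits in its cup: x = -120 mm, y = 0 in the bench frame, 85 mm above the table (35 mm below the lamp house's rim). The cup is a black upright tube, outer diameter 48, bore 36 mm, top 65 mm above the table, in the middle of the lamp house; the globe sits on its bore edge, which does not give
- lamp_window (a point): centre of the lamp house's round window (40 mm diameter) on the outer face of its +x wall: x = -70 mm, y = 0 in the bench frame, 85 mm up. The lamp house is a white foam-board box, open at the top, centred at x = -120 mm: outside 100 (x) x 140 (y) mm, walls 5 mm, inside 90 x 130 mm, rim 120 mm above the table
- light_path (a point): middle of the gap on the light's axis: at x = 17 mm, y = 0, 85 mm above the table in the bench frame; the lamp house is 87 mm away towards -x, the dome's tip 87 mm away towards +x. Axes as the bench
- sensor_dome (a point): tip of the white dome (20 mm diameter) of the meter head: x = 104 mm, y = 0 in the bench frame, 85 mm up. The head is a black cylinder of 44 mm diameter lying along x from x = 115 to 171 mm on a post, top 107 mm above the table; the post's foot is 46 x 50 mm with a small black knob at +y
- dock: fixed black charging dock of the globe lamp: a disc of 68 mm diameter, 12 mm high, with a grey ring of 44 mm diameter on it up to 30 mm. Origin: centre of its underside, on the table; z up
- globe: glowing warm-white plastic ball lamp, 54 mm diameter, about 90 g, sitting loose on the dock's ring with its centre about 51 mm above the table. Origin on its surface, turns with it: use globe_center
- globe_center (a point): centre of the globe lamp
- rack: fixed white block 190 (x) x 75 (y) x 18 mm with three pockets in a row along x, 60 mm apart, 12 mm deep and 1.5 mm wider than the cells all round; the cells stand in it with their axes along the rack's. Origin: centre of its underside, on the table; z up
- cell: clear glazing cell, a closed upright cuvette 24 (x) x 40 (y) x 90 mm (z), about 70 g, loose in one pocket of the rack, underside 6 mm above the table; pull straight up. Its two narrow sides, facing along y, 40 mm apart, are the white frosted faces to grip (21 mm wide, full height); its two broad sides, facing along x, are the clear windows. Origin: centre of its underside
- cell_windows: the cell's two clear windows (origin and axes of cell): panes 32 mm wide in y, outer faces at x = +-12 mm, 6 to 84 mm above the underside; the robot must not touch them, either may face the lamp
- cell_center (a point): centre of the clear cell, 45 mm above its underside
- cell_amber: glazing cell like cell (same size and build, 60 mm beside its neighbour in the rack) but with amber windows and lid; a bystander, to be left in the rack. Origin: centre of its underside
- cell_green: glazing cell like cell (same size and build, 60 mm beside its neighbour in the rack) but with dark green windows and lid; a bystander, to be left in the rack. Origin: centre of its underside
- chair_model: white wooden model chair, 85 x 77 mm, 150 mm high, bystander. Origin: centre of its foot
- stick_model: lattice model of thin wooden sticks, 124 x 84 mm, 135 mm high, bystander. Origin: centre of its foot
- flask: black drinking flask, 68 mm diameter, 230 mm high, bystander. Origin: centre of its foot
- tape_roll: roll of tan tape lying flat, 90 mm diameter, 24 mm high, bystander. Origin: centre of its underside
- glue_stick: standing glue stick, white with a red cap, 29 mm diameter, 90 mm high, bystander. Origin: centre of its foot
There are look-alikes about, which are no part of the job. What is shaped like the rack but pink is not meant. Leave any yellow look-alike of the globe alone.

How it is judged:
By the outcome, as a careful person would: the job done as asked, in the order asked, and still so for the second after the job is handed in, while the arm keeps its last pose, push and grip.
It also fails if it takes over 58 s, if anything falls off the work surface, if the arm or the gripper's body presses on something with over 40 N, if the wrist force passes 120 N, or if a joint passes its speed limit or range.

## Robot

A 7-joint arm with a two-finger parallel gripper is mounted at the origin on the work surface. World frame = base frame: x ahead of the robot, y to its left, z up, the work surface at z = 0. Lengths are in mm, angles in rad, forces in N, time in s.
With the tool pointing down it reaches from about 400 to 850 mm from the base axis. Payload 10.4 kg.
Tool frame: the origin (TCP) lies midway between the tips of the shut fingers; the grasp point (between the pads) lies 19 mm behind it; z points along the fingers, y is the line along which they close (so a half turn about z gives the same grasp; the last joint's range is limited). The gripper opens to 87 mm and grips with 3 to 60 N. Pads are 19 mm wide; open, the fingers measure 117 mm over their backs; the gripper's body (75 mm by 190 mm) begins 51 mm behind the grasp point.
Start: joints at [-1.172, 0.332, -0.065, 1.46, 0.022, 1.35, -0.088], TCP at [255.867, 570.249, 222.576] pointing down, gripper open.
Joint ranges: [-2.6, 2.6], [-0.5, 2.12], [-1.47, 1.34], [0.16, 2.42], [-1.27, 4.41], [0.06, 2.06], [-2.6, 2.6]. Speed limits (rad/s): [2.22, 2.22, 2.79, 2.79, 3.14, 3.14, 3.14].

## Interface

Orientations are given as a unit quaternion [x, y, z, w].
In Python, from cell import sensors, vision, robot gives the robot as it stands.
- The arm moves only by the tool step_arm, never from a script. Its argument "moves" is a list of rows, each an object of numbers: "hand": the closure in counts, from 0 (fully open) to 255 (shut); "tx", "ty", "tz": the shift along the tool's x, y, z in mm; "spin": the turn about the tool's z in rad. A call has 1 to 20 rows; each row shifts and turns the commanded pose from where the row before left it, along the tool's axes as they then stand; what a row does not reach is not made up. A row lasts 1/12 s, in which the tool goes at most 41.7 mm and 7.16 degrees, less where a joint would pass 70% of its speed; a pose out of reach is approached as far as the arm can. A call with a gripper value outside its range is refused whole. The fingers move at their own pace and stop on an object; "newtons" is the grip in N (left out, the last holds). Time passes only in rows, so rows that do not move let the fingers close. It gives the time, the measured TCP pose, the force, the opening and the grip force at its end, in the units of the state.
- sensors.get_obs(): the state, without advancing time (a new reading comes with each control period).
- vision.get_image(name): name is "scene" or "top" or "wrist"; returns a dict with "pixels" (480x640x3 uint8, blue, green, red), "camera_matrix" (3x3 intrinsics, pixels), "rvec" (rotation vector, rad) and "tvec" (3), from world to camera coordinates, as OpenCV has them. Camera axes: x right, y down, z forward; pixel columns grow to the right and rows downward; lengths in mm; the calibration is good to about 2 mm. A picture is of the moment at which its call begins. There is no depth.
- robot.close_job(): hands the job in; it is judged then, once.
The state is a dict: "time": time; "joint_positions": joint angles; "qd": joint speeds; "joint_torque": joint torques, N m; "tcp_pos": TCP position; "tcp_rot": TCP orientation; "ft_force": force on the tool from outside, world axes, zero at the start; "torque": the same for the moment, N m; "finger_gap": finger opening in mm; "finger_force": force on a finger pad.
Only numpy, scipy, OpenCV 4.12 (cv2) and the standard library are available. Lean on these libraries where they do the work, as an engineer would, in place of code of your own. Each camera call takes 0.05 s, during which the arm holds its last target. There are 200 camera calls.

## Working session

There is one attempt and no reset: what is moved stays moved. The work goes in short steps, Python scripts to look and compute and a tool call to move; the robot and the scene stay as the last step left them, time stands still between calls to the robot, and variables do not carry over. Pictures are saved under pics/ and viewed, at most 10 in all, crops included, and the job is handed in when it is done.

Besides the shell and the picture viewer there is one more tool, called after "Request:" as a command line: name --argument value ..., lists and objects as JSON in quotes. step_arm: Moves the arm, as the interface text tells. Its arguments: {"type":"object","properties":{"moves":{"type":"array","items":{"type":"object","properties":{"hand":{"type":"number"},"tx":{"type":"number"},"ty":{"type":"number"},"tz":{"type":"number"},"spin":{"type":"number"}}}},"newtons":{"type":"number"}},"required":["moves"]}

```bash
ls; mkdir -p pics; python3 - <<'E'
from cell import sensors, vision, robot
import cv2,numpy as np,pickle
print(sensors.get_obs())
d={}
for n in ("scene","top","wrist"):
    r=vision.get_image(n); d[n]=r
    cv2.imwrite(f"pics/{n}0.png",r["pixels"])
    R=cv2.Rodrigues(np.array(r["rvec"]))[0]; print(n,(-R.T@np.array(r["tvec"]).ravel()).round(), r["camera_matrix"][0][0], R[2].round(2))
pickle.dump(d,open("v0.pkl","wb"))
E
```

```text
pics
{'time': 0.0, 'joint_positions': array([-1.17156881,  0.33288786, -0.06470684,  1.46095639,  0.02158694,
        1.34990125, -0.08856727]), 'qd': array([-0.00062553,  0.00037576,  0.00011847,  0.00018659, -0.00025885,
        0.00233825, -0.00050191]), 'joint_torque': array([ 5.81832810e-04, -6.23266554e+01,  2.49260617e-02, -3.89890552e+01,
       -6.13062666e-02,  4.00004780e-02,  1.39348431e-04]), 'tcp_pos': array([255.72841952, 569.85258039, 221.73677788]), 'tcp_rot': array([ 2.09374156e-01,  9.77835329e-01, -7.17872115e-04, -1.26515025e-04]), 'ft_force': array([ 0.25140565, -1.38798518, -0.23943903]), 'torque': array([-0.00656702,  0.05266482, -0.02198431]), 'finger_force': 0.0, 'finger_gap': 87.1298623480865}
scene [1250.  444. 1272.] 599.7404352552744 [-0.49 -0.26 -0.83]
top [ 316.   72. 1290.] 509.80015648628705 [ 0.17  0.01 -0.98]
wrist [184. 602. 384.] 337.3689187210924 [ 0.26 -0.12 -0.96]
```

View pics/scene0.png

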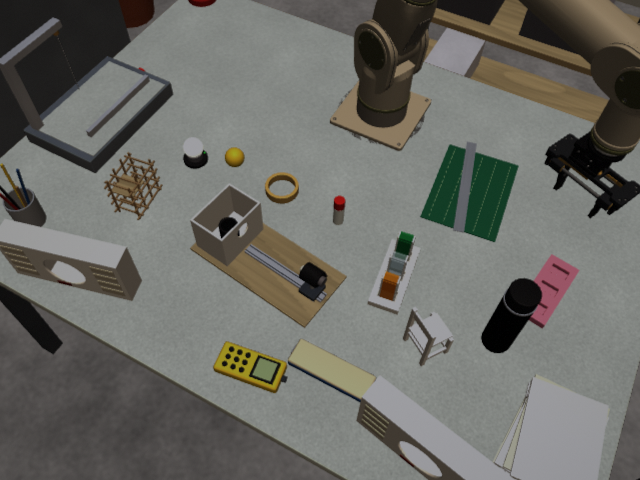

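View pics/top0.png

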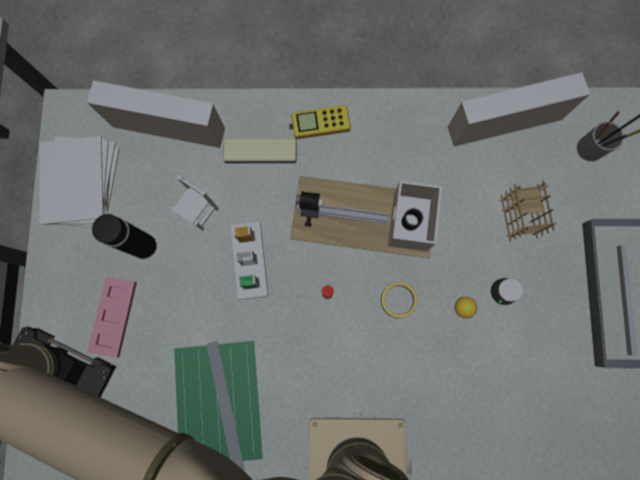

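The scene view shows the white globe on its black dock at (194,150), with a yellow look-alike at (235,156). The white rack is at (395,272): green (404,243), clear (398,262), amber (389,286). The pink rack look-alike is at (552,290). The bench has its lamp house at (228,225) and meter at (314,275). In the top view the globe is at (509,291), the clear cell at (246,258), the lamp-house cup at (412,218) and the meter at (309,205).

The globe is the white ball and not the yellow one. The cell is the grey/clear one in the white rack's middle pocket. I'll confirm both in one enlarged crop.

```bash
cat > h.py <<'E'
import cv2,numpy as np,pickle
def cam(r):
    R=cv2.Rodrigues(np.array(r["rvec"],float))[0]; t=np.array(r["tvec"],float).ravel(); return np.array(r["camera_matrix"],float),R,t
def ray(r,p):
    K,R,t=cam(r); d=R.T@np.linalg.inv(K)@np.array([p[0],p[1],1.]); return -R.T@t,d/np.linalg.norm(d)
def onz(r,p,z):
    o,d=ray(r,p); return o+d*(z-o[2])/d[2]
def tri(*rp):
    A=np.zeros((3,3));b=np.zeros(3);L=[]
    for r,p in rp:
        o,d=ray(r,p);M=np.eye(3)-np.outer(d,d);A+=M;b+=M@o;L.append((o,M))
    x=np.linalg.solve(A,b); return x,[float(np.linalg.norm(M@(x-o))) for o,M in L]
def proj(r,X):
    return cv2.projectPoints(np.array(X,float).reshape(-1,3),np.array(r["rvec"],float),np.array(r["tvec"],float),np.array(r["camera_matrix"],float),None)[0].reshape(-1,2)
def blobs(r,f,box,amin=15):
    im=r["pixels"];x0,y0,x1,y1=box
    m=np.zeros(im.shape[:2],np.uint8);m[y0:y1,x0:x1]=f(im[y0:y1,x0:x1].astype(int))*255
    c,_=cv2.findContours(m,cv2.RETR_EXTERNAL,cv2.CHAIN_APPROX_NONE)
    return sorted([k for k in c if cv2.contourArea(k)>amin],key=cv2.contourArea,reverse=True)
E
python3 - <<'E'
from h import *
d=pickle.load(open("v0.pkl","rb"));s,t=d["scene"]["pixels"],d["top"]["pixels"]
def c(i,x,y,w,h): return cv2.resize(i[y:y+h,x:x+w],(400,300),interpolation=cv2.INTER_CUBIC)
m=np.vstack([np.hstack([c(s,350,225,108,81),c(t,196,215,108,81)]),np.hstack([c(s,180,180,180,135),c(t,280,170,180,135)])])
cv2.imwrite("pics/c1.png",m)
white=lambda a:(a.min(2)>150)
for n,box in (("scene",(175,130,215,175)),("top",(485,270,530,310))):
    for k in blobs(d[n],lambda a:a.min(2)>110,box)[:2]: print(n,cv2.minEnclosingCircle(k),cv2.contourArea(k),cv2.fitEllipse(k))
E
```

```text
scene ((194.5, 152.0), 29.39822769165039) 1716.0 ((194.5, 152.0), (45.82152557373047, 52.484371185302734), 0.0)
top ((507.0, 289.5), 29.39822769165039) 1716.0 ((507.0, 289.5), (45.82152557373047, 52.484371185302734), 90.0)
```

View pics/c1.png

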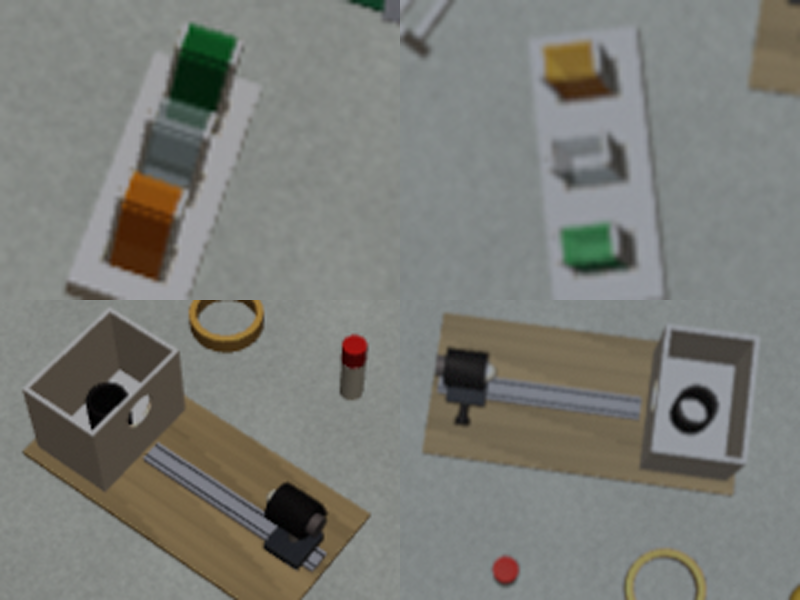

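The crop confirms it: the middle cell is clear, between green and amber, in the white rack. The cup is upright inside the lamp house, and the globe is white on its dock. Next I'll measure.

```bash
python3 - <<'E'
from h import *
d=pickle.load(open("v0.pkl","rb"));S,T=d["scene"],d["top"]
print("table",S["pixels"][180,215],T["pixels"][320,460],"globe",S["pixels"][147,193],T["pixels"][291,511],"rack",T["pixels"][290,250],"ply",T["pixels"][232,340],S["pixels"][285,240])
cs=[]
for r,box in ((S,(175,130,215,175)),(T,(485,270,530,310))):
    k=blobs(r,lambda a:a.min(2)>170,box)[0]; k=cv2.convexHull(k); e=cv2.fitEllipse(k); print(e); cs.append((r,e[0]))
print("globe",tri(*cs))
# board
ply=lambda a:(a[...,2]-a[...,0]>25)
for r,box in ((S,(185,185,350,325)),(T,(285,165,440,262))):
    k=cv2.convexHull(blobs(r,ply,box)[0]); q=cv2.approxPolyDP(k,6,True).reshape(-1,2)
    print("board",[ (tuple(p.tolist()),onz(r,p,8)[:2].round().tolist()) for p in q])
hw=lambda a:(a.min(2)>135)&(a.max(2)-a.min(2)<25)
for r,box in ((S,(362,225,428,315)),(T,(225,215,275,305))):
    ks=blobs(r,hw,box); k=cv2.convexHull(np.vstack(ks)); q=cv2.approxPolyDP(k,5,True).reshape(-1,2)
    print("rack",[ (tuple(p.tolist()),onz(r,p,18)[:2].round().tolist()) for p in q], len(ks))
E
```

```text
table [131 134 131] [133 134 129] globe [161 157 157] [157 151 147] rack [158 152 148] ply [ 80 101 112] [132 135 131]Traceback (most recent call last):
  File "<stdin>", line 6, in <module>
IndexError: list index out of range
```

```bash
sed -i 's/im=r\["pixels"\];x0/im=cv2.medianBlur(r["pixels"],3);x0/' h.py; python3 - <<'E'
from h import *
d=pickle.load(open("v0.pkl","rb"));S,T=d["scene"],d["top"]
print(T["pixels"][284:300:3,495:526:3].min(2)); print(S["pixels"][137:168:3,182:208:3].min(2))
cs=[]
for r,box in ((S,(175,130,215,175)),(T,(485,270,530,310))):
    k=blobs(r,lambda a:a.min(2)>141,box)[0]; k=cv2.convexHull(k); e=cv2.fitEllipse(k); print(e); cs.append((r,e[0]))
print("globe",tri(*cs))
ply=lambda a:(a[...,2]-a[...,0]>15)
for n,r,box in (("S",S,(185,185,350,325)),("T",T,(285,165,440,262))):
    k=cv2.convexHull(blobs(r,ply,box)[0]); q=cv2.approxPolyDP(k,6,True).reshape(-1,2)
    print("board",[ (tuple(p.tolist()),onz(r,p,8)[:2].round().tolist()) for p in q])
hw=lambda a:(a.min(2)>142)&(a.max(2)-a.min(2)<25)
for r,box in ((S,(362,225,428,315)),(T,(225,215,275,305))):
    ks=blobs(r,hw,box); k=cv2.convexHull(np.vstack(ks)); q=cv2.approxPolyDP(k,5,True).reshape(-1,2)
    print("rack",[ (tuple(p.tolist()),onz(r,p,18)[:2].round().tolist()) for p in q], len(ks))
E
```

```text
[[ 29  31 143 148 147 146 147 147 148 128 127]
 [ 31  61 150 147 148 148 146 147 148 136 126]
 [ 32  73 149 148 147 147 147 147 147 143 128]
 [ 30  48 149 147 148 147 146 146 146 138 126]
 [ 32  30 104 148 147 147 147 148 146 129 123]
 [ 29  32  28  96 146 147 147 142 128 122 129]]
[[131 134 134 151 146 132 130 135 137]
 [133 144 158 157 157 157 140 137 134]
 [128 157 157 157 157 158 157 134 135]
 [140 157 157 157 156 157 157 138 136]
 [129 158 157 157 157 158 158 119 136]
 [133 155 158 157 157 156 154  18  83]
 [128  14 139 156 155 141  70  13  17]
 [119  10  21  41  46  35  22  12  10]
 [130  10  11  21  26  26  15  11  10]
 [134  40  10  11  12  12  12   2 123]
 [136 134 102   2   5   3  67 136 132]]
((192.5194549560547, 146.23484802246094), (19.217132568359375, 19.7242488861084), 101.5289306640625)
((510.7881774902344, 289.44024658203125), (20.65819549560547, 22.53768539428711), 107.70718383789062)
globe (array([ 422.03044552, -371.74002992,   52.29378143]), [0.7450047549459048, 0.7450047549459992])
board [((190, 247), [674.0, -210.0]), ((259, 206), [480.0, -127.0]), ((346, 277), [561.0, 171.0]), ((299, 324), [726.0, 133.0])]
board [((299, 177), [718.0, 145.0]), ((396, 188), [689.0, -108.0]), ((429, 256), [510.0, -187.0]), ((291, 238), [556.0, 164.0])]
rack [((392, 239), [411.0, 225.0]), ((419, 247), [400.0, 294.0]), ((398, 309), [584.0, 319.0]), ((368, 299), [594.0, 246.0])] 1
rack [((257, 222), [596.0, 251.0]), ((265, 293), [414.0, 226.0]), ((239, 297), [404.0, 291.0]), ((231, 227), [582.0, 317.0])] 1
```

Measured and checked:
- **Globe:** centre (422,-372,52). The expected height is 51, so it fits.
- **Rack:** centre about (498,271), axis about 0.13 rad. The clear cell is in its centre.
- **Board:** centre about (614,-22), light axis about 1.43 rad. This puts the seat near (598,-141) and the light path near (617,-5).

I'll lift, turn so tool y runs along bench y, and go over the bench.

Request:
step_arm --moves '[{"tz": -8,"spin": 0.117},{"tz": -8,"spin": 0.117},{"tz": -8,"spin": 0.117},{"tz": -8,"spin": 0.117},{"tz": -8,"spin": 0.117},{"tz": -8,"spin": 0.117},{"tz": -8,"spin": 0.117},{"tz": -8,"spin": 0.117},{"tz": -8,"spin": 0.117},{"tz": -8,"spin": 0.117},{"tz": -8,"spin": 0.117}]'

```text
invalid input
```

Request:
step_arm --moves '[{"tx": -31,"ty": 25},{"tx": -31,"ty": 25},{"tx": -31,"ty": 25},{"tx": -31,"ty": 25},{"tx": -31,"ty": 25},{"tx": -31,"ty": 25},{"tx": -31,"ty": 25},{"tx": -31,"ty": 25},{"tx": -31,"ty": 25},{"tx": -31,"ty": 25},{"tx": -31,"ty": 25},{"tx": -31,"ty": 25},{"tx": -31,"ty": 25},{"tx": -31,"ty": 25},{"tx": -31,"ty": 25},{},{}]'

```text
invalid input
```

Request:
step_arm --moves '[{"hand": 0,"tx": 0,"ty": 0,"tz": -8,"spin": 0.117}]'

```text
time: 0.23
tcp_pos: [255.6, 569.3, 228.6]
tcp_rot: [0.265, 0.964, -0.002, -0.0]
ft_force: [0.3, 0.1, -0.2]
finger_gap: 87.1
finger_force: 0.0
```

Request:
step_arm --moves '[{"hand": 0,"tx": 0,"ty": 0,"tz": -8,"spin": 0.117},{"hand": 0,"tx": 0,"ty": 0,"tz": -8,"spin": 0.117},{"hand": 0,"tx": 0,"ty": 0,"tz": -8,"spin": 0.117},{"hand": 0,"tx": 0,"ty": 0,"tz": -8,"spin": 0.117},{"hand": 0,"tx": 0,"ty": 0,"tz": -8,"spin": 0.117},{"hand": 0,"tx": 0,"ty": 0,"tz": -8,"spin": 0.117},{"hand": 0,"tx": 0,"ty": 0,"tz": -8,"spin": 0.117},{"hand": 0,"tx": 0,"ty": 0,"tz": -8,"spin": 0.117},{"hand": 0,"tx": 0,"ty": 0,"tz": -8,"spin": 0.117},{"hand": 0,"tx": 0,"ty": 0,"tz": -8,"spin": 0.117}]'

```text
time: 1.07
tcp_pos: [255.8, 570.1, 310.6]
tcp_rot: [0.756, 0.655, -0.0, 0.0]
ft_force: [-1.1, 0.4, -0.5]
finger_gap: 87.0
finger_force: 0.0
```

Request:
step_arm --moves '[{"hand": 0,"tx": -31,"ty": 25,"tz": 0,"spin": 0},{"hand": 0,"tx": -31,"ty": 25,"tz": 0,"spin": 0},{"hand": 0,"tx": -31,"ty": 25,"tz": 0,"spin": 0},{"hand": 0,"tx": -31,"ty": 25,"tz": 0,"spin": 0},{"hand": 0,"tx": -31,"ty": 25,"tz": 0,"spin": 0},{"hand": 0,"tx": -31,"ty": 25,"tz": 0,"spin": 0},{"hand": 0,"tx": -31,"ty": 25,"tz": 0,"spin": 0},{"hand": 0,"tx": -31,"ty": 25,"tz": 0,"spin": 0},{"hand": 0,"tx": -31,"ty": 25,"tz": 0,"spin": 0},{"hand": 0,"tx": -31,"ty": 25,"tz": 0,"spin": 0},{"hand": 0,"tx": -31,"ty": 25,"tz": 0,"spin": 0},{"hand": 0,"tx": -31,"ty": 25,"tz": 0,"spin": 0},{"hand": 0,"tx": -31,"ty": 25,"tz": 0,"spin": 0},{"hand": 0,"tx": -31,"ty": 25,"tz": 0,"spin": 0},{"hand": 0,"tx": -31,"ty": 25,"tz": 0,"spin": 0},{"hand": 0,"tx": 0,"ty": 0,"tz": 0,"spin": 0},{"hand": 0,"tx": 0,"ty": 0,"tz": 0,"spin": 0}]'

```text
time: 2.48
tcp_pos: [563.8, 55.3, 310.2]
tcp_rot: [0.756, 0.655, -0.001, 0.0]
ft_force: [0.3, 1.1, -0.1]
finger_gap: 87.1
finger_force: 0.0
```

```bash
cat > snap.py <<'E'
import sys
from h import *
from cell import sensors,vision
r=vision.get_image("wrist");o=sensors.get_obs();pickle.dump((r,o),open(f"w{sys.argv[1]}.pkl","wb"));cv2.imwrite(f"pics/w{sys.argv[1]}.png",r["pixels"])
E
python3 snap.py 1
```

```text
(no output)
```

View pics/w1.png

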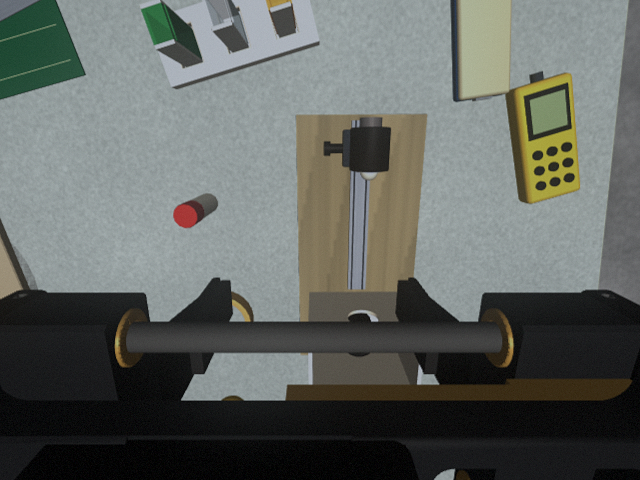

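The wrist view shows the bench board from above: left/right edges at columns ~298/~424, +x end at row 115. Also visible are the meter head (370,148), the lamp-house wall with its round window (362,330), and the rack with the clear cell at (230,28). Next I'll look down into the lamp house on the way to the globe.

Request:
step_arm --moves '[{"hand": 0,"tx": -33,"ty": 8,"tz": 0,"spin": 0},{"hand": 0,"tx": -33,"ty": 8,"tz": 0,"spin": 0},{"hand": 0,"tx": -33,"ty": 8,"tz": 0,"spin": 0},{"hand": 0,"tx": -33,"ty": 8,"tz": 0,"spin": 0},{"hand": 0,"tx": -33,"ty": 8,"tz": 0,"spin": 0},{"hand": 0,"tx": -33,"ty": 8,"tz": 0,"spin": 0},{"hand": 0,"tx": -33,"ty": 8,"tz": 0,"spin": 0},{"hand": 0,"tx": -33,"ty": 8,"tz": 0,"spin": 0},{"hand": 0,"tx": 0,"ty": 0,"tz": 0,"spin": 0},{"hand": 0,"tx": 0,"ty": 0,"tz": 0,"spin": 0}]'

```text
time: 3.37
tcp_pos: [590.1, -212.9, 310.1]
tcp_rot: [0.755, 0.656, -0.0, -0.0]
ft_force: [-0.1, 1.1, 0.4]
finger_gap: 87.1
finger_force: 0.0
```

```bash
python3 snap.py 2; python3 - <<'E'
from h import *
r,o=pickle.load(open("w1.pkl","rb"))
print(cam(r)[1].T@-cam(r)[2],o["tcp_pos"])
# board edges at rows, ply mask
m=(r["pixels"].astype(int)[...,2]-r["pixels"].astype(int)[...,0]>15)
L,Rr=[],[]
for y in range(180,285,3):
    x=np.where(m[y,270:450])[0]+270
    L.append(onz(r,(x[0]-.5,y),8)[:2]);Rr.append(onz(r,(x[-1]+.5,y),8)[:2])
for n,q in (("L",L),("R",Rr)):
    q=np.float32(q);v=cv2.fitLine(q,cv2.DIST_HUBER,0,.01,.01).ravel();v[:2]*=np.sign(v[1]);print(n,np.arctan2(v[1],v[0]),v[2:])
E=[]
for x in list(range(302,345,3))+list(range(395,422,3)):
    y=np.where(m[100:140,x])[0][0]+100; E.append(onz(r,(x,y-.5),8)[:2])
q=np.float32(E);v=cv2.fitLine(q,cv2.DIST_HUBER,0,.01,.01).ravel();print("E",np.arctan2(v[1],v[0]),v[2:])
# dome: bright below head
k=blobs(r,lambda a:a.min(2)>150,(350,165,390,190),5);print([cv2.boundingRect(c) for c in k],[onz(r,np.array(cv2.minEnclosingCircle(c)[0]),85) for c in k])
E
```

```text
[574.91771761 132.86380074 472.32610444] [563.33373399  57.6095491  310.1433446 ]
L 1.4356505 [ 5.3232806e+02 -2.8177157e-01]
R 1.4335275 [702.7896     -5.3692374]
E -0.1331116 [620.65826 159.69421]
[(364, 173, 12, 5)] [array([632.0016367 ,  89.05469887,  85.        ])]
```

View pics/w2.png

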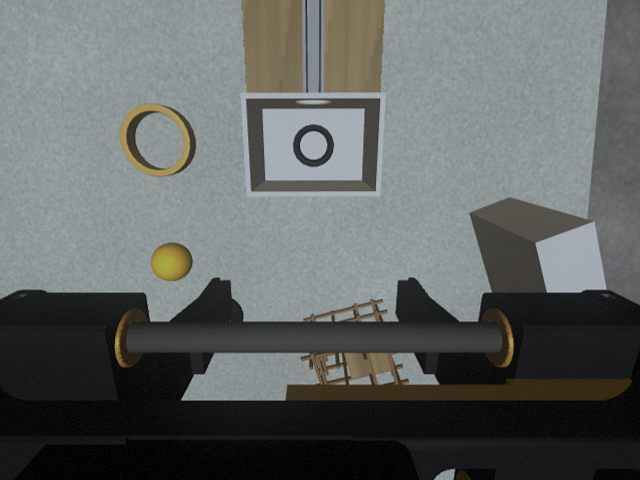

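The wrist view looks straight into the lamp house: rim (242..385, 94..196), cup ring at (313,145). The yellow look-alike is at (172,262), and the stick model at (355,345) is 90+ mm beyond. I'll check the cup position from two views and refine the globe by moving near it.

```bash
python3 - <<'E'
from h import *
d=pickle.load(open("v0.pkl","rb"));T=d["top"];r,o=pickle.load(open("w2.pkl","rb"))
pts=[]
for v,box in ((r,(280,118,345,175)),(T,(395,203,428,232))):
    k=blobs(v,lambda a:a.max(2)<75,box,40)[0];e=cv2.fitEllipse(cv2.convexHull(k));print(e,onz(v,e[0],65));pts.append((v,e[0]))
print("cup",tri(*pts))
k=blobs(r,lambda a:(a.min(2)>140)&(a.max(2)-a.min(2)<25),(236,85,392,200),30)
k=cv2.convexHull(np.vstack(k));q=cv2.minAreaRect(k);print("rim",q,onz(r,q[0],120), [onz(r,p,120)[:2].round(1).tolist() for p in cv2.boxPoints(q)])
print("expect px seat",proj(r,[[598.7,-140.1,65]]),o["tcp_pos"])
E
```

```text
((313.1516418457031, 145.25730895996094), (39.84653854370117, 40.9384765625), 175.5175018310547) [ 599.30386056 -139.59966621   65.        ]
((411.7486267089844, 218.99525451660156), (18.44003677368164, 22.4964656829834), 40.16789245605469) [ 593.3229413  -136.52174434   65.        ]
cup (array([ 598.9541227 , -140.19949039,   41.2613729 ]), [0.4382040812131194, 0.43820408121292737])
rim ((313.5, 142.0), (114.0, 155.0), 90.0) [ 600.32038784 -135.98818875  120.        ] [[534.2, -73.8], [681.1, -94.6], [672.9, -204.1], [511.7, -181.5]]
expect px seat [[312.69708914 145.77654589]] [ 590.65637827 -211.01644052  310.13625409]
```

Request:
step_arm --moves '[{"hand": 0,"tx": -23,"ty": -24,"tz": 0,"spin": 0},{"hand": 0,"tx": -23,"ty": -24,"tz": 0,"spin": 0},{"hand": 0,"tx": -23,"ty": -24,"tz": 0,"spin": 0},{"hand": 0,"tx": -23,"ty": -24,"tz": 0,"spin": 0},{"hand": 0,"tx": -23,"ty": -24,"tz": 0,"spin": 0},{"hand": 0,"tx": -23,"ty": -24,"tz": 0,"spin": 0},{"hand": 0,"tx": 0,"ty": 0,"tz": 0,"spin": 0},{"hand": 0,"tx": 0,"ty": 0,"tz": 0,"spin": 0}]'

```text
time: 4.08
tcp_pos: [428.5, -328.4, 311.0]
tcp_rot: [0.754, 0.657, 0.001, 0.0]
ft_force: [0.5, 1.1, 0.4]
finger_gap: 87.0
finger_force: 0.0
```

```bash
python3 snap.py 3; python3 - <<'E'
from h import *
r,o=pickle.load(open("w3.pkl","rb"));print(proj(r,[[422,-372,52],o["tcp_pos"]]),o["tcp_pos"])
k=blobs(r,lambda a:(a.min(2)>141)&(a.max(2)-a.min(2)<40),(150,230,420,480),60);print([cv2.boundingRect(c) for c in k])
E
```

```text
[[313.20993923 239.81501017]
 [316.22588032 293.52409906]] [ 429.83298856 -327.2213096   310.72867861]
[(150, 230, 268, 66), (253, 276, 50, 30), (266, 297, 28, 24), (303, 275, 23, 21), (311, 264, 19, 17), (171, 287, 23, 19), (358, 263, 16, 15)]
```

View pics/w3.png

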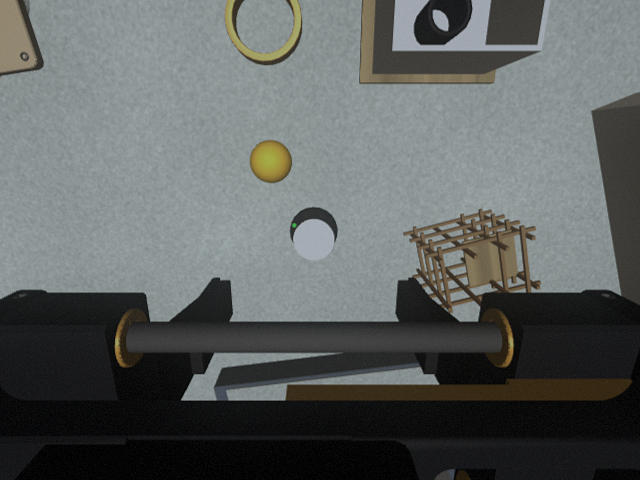

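The globe is at (313,240), exactly where predicted. The stick model at (475,255) is 135 mm tall and close on the +x side, so I'll check the gripper body's clearance before descending.

```bash
python3 - <<'E'
from h import *
r,o=pickle.load(open("w3.pkl","rb"));T=pickle.load(open("v0.pkl","rb"))["top"]
print("globe",tri((r,(313.3,240)),(T,(510.8,289.4))), onz(r,(313.3,240),52))
P=np.array([onz(r,p,135)[:2] for p in ((404,233),(447,307),(483,209),(540,285),(535,232))]);print(P.round())
g=np.array([422,-372])
for yaw in (-.14,-.5,-.72,-.9,-1.1,-1.3):
    y=np.array([np.cos(yaw),np.sin(yaw)]);x=np.array([-y[1],y[0]]); print(yaw,((P-g)@np.c_[x,y]).round().tolist())
print("yellow",onz(r,(271,161),27))
for p in((218,385),(217,372),(410,363)):print(onz(r,p,40))
E
```

```text
globe (array([ 422.18123956, -371.3736405 ,   55.30493883]), [0.06449130188154552, 0.06449130188176551]) [ 422.08142702 -372.26424991   52.        ]
[[ 520. -354.]
 [ 562. -446.]
 [ 601. -340.]
 [ 663. -433.]
 [ 655. -372.]]
-0.14 [[32.0, 94.0], [-53.0, 149.0], [57.0, 173.0], [-27.0, 247.0], [33.0, 230.0]]
-0.5 [[63.0, 77.0], [2.0, 158.0], [114.0, 142.0], [62.0, 241.0], [112.0, 204.0]]
-0.72 [[78.0, 62.0], [37.0, 154.0], [142.0, 113.0], [113.0, 221.0], [154.0, 175.0]]
-0.9 [[88.0, 47.0], [64.0, 145.0], [160.0, 86.0], [151.0, 197.0], [182.0, 144.0]]
-1.1 [[95.0, 28.0], [91.0, 129.0], [174.0, 52.0], [187.0, 164.0], [207.0, 105.0]]
-1.3 [[99.0, 9.0], [115.0, 108.0], [181.0, 17.0], [216.0, 123.0], [224.0, 62.0]]
yellow [ 381.73942524 -266.9660021    27.        ]
[ 245.12381275 -584.58230035   40.        ]
[ 248.72460648 -561.41337797   40.        ]
[ 538.75916106 -586.01433741   40.        ]
```

At tool-y yaw about -1.1 there is over 50 mm of clearance from the sticks, so I'll spin, centre over the globe, and descend partway.

Request:
step_arm --moves '[{"hand": 0,"tx": 0,"ty": 0,"tz": 0,"spin": 0.12},{"hand": 0,"tx": 0,"ty": 0,"tz": 0,"spin": 0.12},{"hand": 0,"tx": 0,"ty": 0,"tz": 0,"spin": 0.12},{"hand": 0,"tx": 0,"ty": 0,"tz": 0,"spin": 0.12},{"hand": 0,"tx": 0,"ty": 0,"tz": 0,"spin": 0.12},{"hand": 0,"tx": 0,"ty": 0,"tz": 0,"spin": 0.12},{"hand": 0,"tx": 0,"ty": 0,"tz": 0,"spin": 0.12},{"hand": 0,"tx": 0,"ty": 0,"tz": 0,"spin": 0.12},{"hand": 0,"tx": -13.6,"ty": 18.2,"tz": 20,"spin": 0},{"hand": 0,"tx": -13.6,"ty": 18.2,"tz": 20,"spin": 0},{"hand": 0,"tx": 0,"ty": 0,"tz": 30,"spin": 0},{"hand": 0,"tx": 0,"ty": 0,"tz": 30,"spin": 0},{"hand": 0,"tx": 0,"ty": 0,"tz": 30,"spin": 0},{"hand": 0,"tx": 0,"ty": 0,"tz": 30,"spin": 0},{"hand": 0,"tx": 0,"ty": 0,"tz": 30,"spin": 0},{"hand": 0,"tx": 0,"ty": 0,"tz": 0,"spin": 0},{"hand": 0,"tx": 0,"ty": 0,"tz": 0,"spin": 0},{"hand": 0,"tx": 0,"ty": 0,"tz": 0,"spin": 0}]'

```text
time: 5.63
tcp_pos: [422.7, -373.5, 122.0]
tcp_rot: [0.972, 0.235, 0.0, 0.0]
ft_force: [0.7, -0.0, 0.7]
finger_gap: 87.0
finger_force: 0.0
```

```bash
python3 snap.py 4; python3 - <<'E'
from h import *
r,o=pickle.load(open("w4.pkl","rb"));print(o["tcp_pos"],o["tcp_rot"],proj(r,[[422,-372,52]]))
k=blobs(r,lambda a:(a.min(2)>141)&(a.max(2)-a.min(2)<40),(200,230,440,480),60)
for c in k: print(cv2.boundingRect(c),cv2.minEnclosingCircle(cv2.convexHull(c)))
E
```

```text
[ 422.69953257 -374.00907293  122.39667507] [9.72030209e-01 2.34852761e-01 9.02659945e-04 7.99210666e-04] [[311.01947369 253.58595745]]
(274, 230, 80, 68) ((311.7605895996094, 259.3139343261719), 41.24519729614258)
(241, 289, 35, 32) ((258.0294189453125, 306.0294189453125), 18.827543258666992)
(228, 260, 25, 20) ((240.0, 270.3529357910156), 13.718098640441895)
(259, 270, 15, 24) ((267.5, 281.5), 11.597513198852539)
(225, 359, 19, 27) ((235.375, 372.75), 14.429346084594727)
(230, 251, 16, 15) ((237.85658264160156, 257.33721923828125), 7.884589195251465)
(260, 249, 11, 11) ((265.5, 254.0), 5.590270042419434)
```

View pics/w4.png

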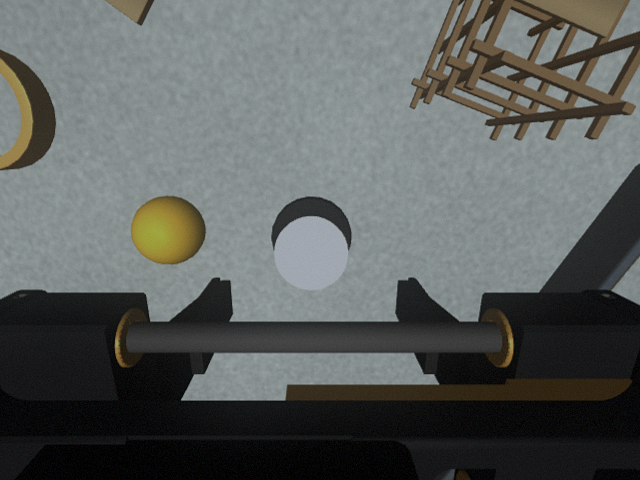

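The globe sits centred at (311,253) between the fingers, the yellow ball is outside the left finger, and the sticks are clear. Descending and gripping.

Request:
step_arm --moves '[{"hand": 0,"tx": 0.3,"ty": -2,"tz": 25,"spin": 0},{"hand": 0,"tx": 0,"ty": 0,"tz": 25,"spin": 0},{"hand": 0,"tx": 0,"ty": 0,"tz": 22,"spin": 0},{"hand": 0,"tx": 0,"ty": 0,"tz": 15,"spin": 0},{"hand": 0,"tx": 0,"ty": 0,"tz": 0,"spin": 0},{"hand": 0,"tx": 0,"ty": 0,"tz": 0,"spin": 0}]'

```text
time: 6.18
tcp_pos: [421.3, -372.2, 34.7]
tcp_rot: [0.972, 0.234, 0.0, 0.0]
ft_force: [-0.3, -0.2, -0.1]
finger_gap: 87.0
finger_force: 0.0
```

Request:
step_arm --moves '[{"hand": 60,"tx": 0,"ty": 0,"tz": 0,"spin": 0},{"hand": 75,"tx": 0,"ty": 0,"tz": 0,"spin": 0},{"hand": 85,"tx": 0,"ty": 0,"tz": 0,"spin": 0},{"hand": 95,"tx": 0,"ty": 0,"tz": 0,"spin": 0},{"hand": 105,"tx": 0,"ty": 0,"tz": 0,"spin": 0},{"hand": 120,"tx": 0,"ty": 0,"tz": 0,"spin": 0},{"hand": 140,"tx": 0,"ty": 0,"tz": 0,"spin": 0},{"hand": 140,"tx": 0,"ty": 0,"tz": 0,"spin": 0},{"hand": 140,"tx": 0,"ty": 0,"tz": 0,"spin": 0}]' --newtons 12

```text
time: 6.93
tcp_pos: [420.7, -372.1, 33.7]
tcp_rot: [0.972, 0.234, 0.0, 0.0]
ft_force: [0.6, -0.7, 2.1]
finger_gap: 53.2
finger_force: 12.0
```

Request:
step_arm --moves '[{"hand": 140,"tx": 0,"ty": 0,"tz": -10,"spin": 0},{"hand": 140,"tx": 0,"ty": 0,"tz": -20,"spin": 0},{"hand": 140,"tx": 0,"ty": 0,"tz": -30,"spin": 0},{"hand": 140,"tx": 0,"ty": 0,"tz": -30,"spin": 0},{"hand": 140,"tx": 0,"ty": 0,"tz": -30,"spin": 0},{"hand": 140,"tx": 0,"ty": 0,"tz": -30,"spin": 0},{"hand": 140,"tx": 0,"ty": 0,"tz": -20,"spin": 0},{"hand": 140,"tx": 0,"ty": 0,"tz": -15,"spin": 0},{"hand": 140,"tx": 0,"ty": 0,"tz": 0,"spin": -0.107},{"hand": 140,"tx": 0,"ty": 0,"tz": 0,"spin": -0.107},{"hand": 140,"tx": 0,"ty": 0,"tz": 0,"spin": -0.107},{"hand": 140,"tx": 0,"ty": 0,"tz": 0,"spin": -0.107},{"hand": 140,"tx": 0,"ty": 0,"tz": 0,"spin": -0.107},{"hand": 140,"tx": 0,"ty": 0,"tz": 0,"spin": -0.107},{"hand": 140,"tx": 0,"ty": 0,"tz": 0,"spin": -0.107},{"hand": 140,"tx": 0,"ty": 0,"tz": 0,"spin": -0.107},{"hand": 140,"tx": 0,"ty": 0,"tz": 0,"spin": -0.106},{"hand": 140,"tx": 0,"ty": 0,"tz": 0,"spin": 0}]'

```text
time: 8.43
tcp_pos: [420.0, -372.0, 218.9]
tcp_rot: [0.752, 0.659, 0.0, -0.0]
ft_force: [0.6, -0.7, 0.1]
finger_gap: 53.2
finger_force: 12.0
```

Request:
step_arm --moves '[{"hand": 140,"tx": 13,"ty": 7.5,"tz": 0,"spin": 0},{"hand": 140,"tx": 26,"ty": 15,"tz": 0,"spin": 0},{"hand": 140,"tx": 26,"ty": 15,"tz": 0,"spin": 0},{"hand": 140,"tx": 26,"ty": 15,"tz": 0,"spin": 0},{"hand": 140,"tx": 26,"ty": 15,"tz": 0,"spin": 0},{"hand": 140,"tx": 26,"ty": 15,"tz": 0,"spin": 0},{"hand": 140,"tx": 26,"ty": 15,"tz": 0,"spin": 0},{"hand": 140,"tx": 26,"ty": 15,"tz": 0,"spin": 0},{"hand": 140,"tx": 26,"ty": 15,"tz": 0,"spin": 0},{"hand": 140,"tx": 20,"ty": 11,"tz": 0,"spin": 0},{"hand": 140,"tx": 13,"ty": 7,"tz": 0,"spin": 0},{"hand": 140,"tx": 0,"ty": 0,"tz": 0,"spin": 0},{"hand": 140,"tx": 0,"ty": 0,"tz": 0,"spin": 0},{"hand": 140,"tx": 0,"ty": 0,"tz": 0,"spin": 0}]'

```text
time: 9.6
tcp_pos: [598.3, -141.8, 218.7]
tcp_rot: [0.755, 0.656, -0.0, 0.0]
ft_force: [-0.6, 0.3, -1.2]
finger_gap: 53.2
finger_force: 12.0
```

Held (gap 53.2 mm). I'll fine-correct and lower in stages.

Request:
step_arm --moves '[{"hand": 140,"tx": 2,"ty": 0.5,"tz": 10,"spin": 0},{"hand": 140,"tx": 0,"ty": 0,"tz": 20,"spin": 0},{"hand": 140,"tx": 0,"ty": 0,"tz": 25,"spin": 0},{"hand": 140,"tx": 0,"ty": 0,"tz": 25,"spin": 0},{"hand": 140,"tx": 0,"ty": 0,"tz": 25,"spin": 0},{"hand": 140,"tx": 0,"ty": 0,"tz": 15,"spin": 0},{"hand": 140,"tx": 0,"ty": 0,"tz": 10,"spin": 0},{"hand": 140,"tx": 0,"ty": 0,"tz": 5,"spin": 0},{"hand": 140,"tx": 0,"ty": 0,"tz": 0,"spin": 0},{"hand": 140,"tx": 0,"ty": 0,"tz": 0,"spin": 0},{"hand": 140,"tx": 0,"ty": 0,"tz": 0,"spin": 0}]'

```text
time: 10.52
tcp_pos: [600.5, -138.4, 84.7]
tcp_rot: [0.754, 0.657, 0.001, 0.001]
ft_force: [-0.0, -0.5, -0.2]
finger_gap: 53.2
finger_force: 12.0
```

```bash
python3 snap.py 5; python3 - <<'E'
from h import *
from cell import vision
r,o=pickle.load(open("w5.pkl","rb"));print(o["tcp_pos"],o["tcp_rot"],o["ft_force"],o["finger_gap"])
s=vision.get_image("scene")["pixels"];t=vision.get_image("top")["pixels"]
m=np.hstack([cv2.resize(s[160:300,150:290],(400,400),interpolation=3),cv2.resize(r["pixels"][60:340,180:460],(400,400),interpolation=3)])
cv2.imwrite("pics/c5.png",m)
E
```

```text
[ 600.57488825 -138.36205327   84.69727768] [7.53600580e-01 6.57331910e-01 7.15182055e-04 6.44443314e-04] [ 0.70981709  0.26262477 -1.20423912] 53.09035090012898
```

View pics/c5.png

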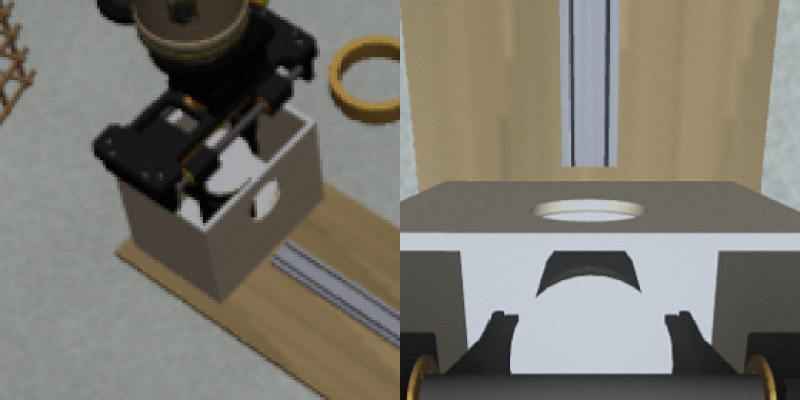

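The crops show the globe between the fingers inside the lamp house, directly over the cup, with fingers clear of the walls. Lowering gently.

Request:
step_arm --moves '[{"hand": 140,"tx": -1.5,"ty": -1.2,"tz": 4,"spin": 0},{"hand": 140,"tx": 0,"ty": 0,"tz": 4,"spin": 0},{"hand": 140,"tx": 0,"ty": 0,"tz": 3,"spin": 0},{"hand": 140,"tx": 0,"ty": 0,"tz": 2,"spin": 0},{"hand": 140,"tx": 0,"ty": 0,"tz": 0,"spin": 0},{"hand": 140,"tx": 0,"ty": 0,"tz": 0,"spin": 0}]'

```text
time: 11.17
tcp_pos: [598.4, -139.5, 70.4]
tcp_rot: [0.754, 0.657, -0.0, -0.0]
ft_force: [1.2, -0.6, -0.2]
finger_gap: 53.2
finger_force: 12.0
```

Request:
step_arm --moves '[{"hand": 140,"tx": 0,"ty": 0,"tz": 1,"spin": 0},{"hand": 140,"tx": 0,"ty": 0,"tz": 0.5,"spin": 0},{"hand": 140,"tx": 0,"ty": 0,"tz": 0.5,"spin": 0},{"hand": 140,"tx": 0,"ty": 0,"tz": 0,"spin": 0}]'

```text
time: 11.5
tcp_pos: [598.7, -139.9, 68.9]
tcp_rot: [0.754, 0.657, 0.0, 0.0]
ft_force: [-0.5, -1.1, 2.8]
finger_gap: 53.2
finger_force: 12.0
```

Request:
step_arm --moves '[{"hand": 140,"tx": 0,"ty": 0,"tz": 0.3,"spin": 0},{"hand": 140,"tx": 0,"ty": 0,"tz": 0.3,"spin": 0},{"hand": 140,"tx": 0,"ty": 0,"tz": 0,"spin": 0}]'

```text
time: 11.75
tcp_pos: [598.8, -140.1, 68.5]
tcp_rot: [0.754, 0.657, 0.0, 0.001]
ft_force: [-0.8, -2.8, 5.3]
finger_gap: 53.3
finger_force: 12.0
```

Contact felt (5 N). Releasing gradually.

Request:
step_arm --moves '[{"hand": 97,"tx": 0,"ty": 0,"tz": 0,"spin": 0},{"hand": 95,"tx": 0,"ty": 0,"tz": 0,"spin": 0},{"hand": 92,"tx": 0,"ty": 0,"tz": 0,"spin": 0},{"hand": 88,"tx": 0,"ty": 0,"tz": 0,"spin": 0},{"hand": 80,"tx": 0,"ty": 0,"tz": 0,"spin": 0},{"hand": 70,"tx": 0,"ty": 0,"tz": 0,"spin": 0},{"hand": 55,"tx": 0,"ty": 0,"tz": 0,"spin": 0},{"hand": 55,"tx": 0,"ty": 0,"tz": 0,"spin": 0},{"hand": 55,"tx": 0,"ty": 0,"tz": 0,"spin": 0}]'

```text
time: 12.5
tcp_pos: [598.4, -139.4, 67.9]
tcp_rot: [0.754, 0.657, -0.0, -0.0]
ft_force: [-0.8, -0.2, 0.2]
finger_gap: 67.2
finger_force: 0.0
```

Request:
step_arm --moves '[{"hand": 55,"tx": 0,"ty": 0,"tz": -5,"spin": 0},{"hand": 55,"tx": 0,"ty": 0,"tz": -10,"spin": 0},{"hand": 55,"tx": 0,"ty": 0,"tz": -20,"spin": 0},{"hand": 55,"tx": 0,"ty": 0,"tz": -30,"spin": 0},{"hand": 55,"tx": 0,"ty": 0,"tz": -30,"spin": 0},{"hand": 55,"tx": 0,"ty": 0,"tz": -30,"spin": 0},{"hand": 55,"tx": 0,"ty": 0,"tz": -30,"spin": 0},{"hand": 55,"tx": 0,"ty": 0,"tz": -30,"spin": 0},{"hand": 55,"tx": -30,"ty": 0,"tz": -20,"spin": 0},{"hand": 55,"tx": -40,"ty": 0,"tz": 0,"spin": 0},{"hand": 0,"tx": 0,"ty": 0,"tz": 0,"spin": 0},{"hand": 0,"tx": 0,"ty": 0,"tz": 0,"spin": 0}]'

```text
time: 13.5
tcp_pos: [587.9, -212.1, 274.3]
tcp_rot: [0.755, 0.655, 0.0, 0.001]
ft_force: [0.2, 0.7, -0.3]
finger_gap: 75.1
finger_force: 0.0
```

```bash
python3 snap.py 6; python3 - <<'E'
from h import *
r,o=pickle.load(open("w6.pkl","rb"));print(o["tcp_pos"],proj(r,[[599,-140,85]]))
p=proj(r,[[599,-140,85]])[0].astype(int)
k=blobs(r,lambda a:(a.min(2)>165),(p[0]-45,p[1]-45,p[0]+45,p[1]+45),60)
for c in k: print(cv2.boundingRect(c),cv2.minEnclosingCircle(cv2.convexHull(c)))
cv2.imwrite("pics/c6.png",cv2.resize(r["pixels"][30:280,160:460],(720,600),interpolation=3))
E
```

```text
[ 588.56892292 -209.71965749  273.62204632] [[314.5408107  146.57866165]]
(269, 107, 90, 76) ((313.5, 144.5), 58.19374084472656)
```

View pics/c6.png

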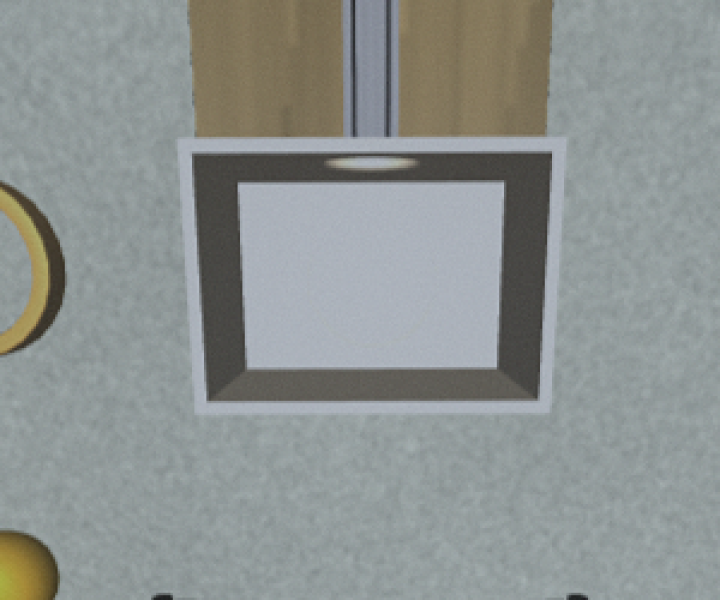

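The crop shows the white globe covering the cup completely: no black ring is visible any more at crop (372,272), and the house is undisturbed. The lamp is seated. On to the rack.

Request:
step_arm --moves '[{"hand": 0,"tx": 20,"ty": -6,"tz": 0,"spin": 0},{"hand": 0,"tx": 32,"ty": -10.5,"tz": 0,"spin": 0},{"hand": 0,"tx": 32,"ty": -10.5,"tz": 0,"spin": 0},{"hand": 0,"tx": 32,"ty": -10.5,"tz": 0,"spin": 0},{"hand": 0,"tx": 32,"ty": -10.5,"tz": 0,"spin": 0},{"hand": 0,"tx": 32,"ty": -10.5,"tz": 0,"spin": 0},{"hand": 0,"tx": 32,"ty": -10.5,"tz": 0,"spin": 0},{"hand": 0,"tx": 32,"ty": -10.5,"tz": 0,"spin": 0},{"hand": 0,"tx": 32,"ty": -10.5,"tz": 0,"spin": 0},{"hand": 0,"tx": 32,"ty": -10.5,"tz": 0,"spin": 0},{"hand": 0,"tx": 32,"ty": -10.5,"tz": 0,"spin": 0},{"hand": 0,"tx": 32,"ty": -10.5,"tz": 0,"spin": 0},{"hand": 0,"tx": 32,"ty": -10.5,"tz": 0,"spin": 0},{"hand": 0,"tx": 32,"ty": -10.5,"tz": 0,"spin": 0},{"hand": 0,"tx": 28,"ty": -10,"tz": 0,"spin": 0}]'

```text
time: 14.8
tcp_pos: [499.0, 275.1, 273.1]
tcp_rot: [0.752, 0.659, 0.0, -0.0]
ft_force: [0.4, 1.1, 0.3]
finger_gap: 86.7
finger_force: 0.0
```

Request:
step_arm --moves '[{"hand": 0,"tx": 0,"ty": 0,"tz": 0,"spin": -0.1225},{"hand": 0,"tx": 0,"ty": 0,"tz": 0,"spin": -0.1225},{"hand": 0,"tx": 0,"ty": 0,"tz": 0,"spin": -0.1225},{"hand": 0,"tx": 0,"ty": 0,"tz": 0,"spin": -0.1225},{"hand": 0,"tx": 0,"ty": 0,"tz": 0,"spin": -0.1225},{"hand": 0,"tx": 0,"ty": 0,"tz": 0,"spin": -0.1225},{"hand": 0,"tx": 0,"ty": 0,"tz": 0,"spin": -0.1225},{"hand": 0,"tx": 0,"ty": 0,"tz": 0,"spin": -0.1225},{"hand": 0,"tx": 0,"ty": 0,"tz": 0,"spin": -0.1225},{"hand": 0,"tx": 0,"ty": 0,"tz": 0,"spin": -0.1225},{"hand": 0,"tx": 0,"ty": 0,"tz": 0,"spin": -0.1225},{"hand": 0,"tx": 0,"ty": 0,"tz": 0,"spin": -0.1225},{"hand": 0,"tx": 0,"ty": 0,"tz": 0,"spin": -0.1225},{"hand": 0,"tx": 0,"ty": 0,"tz": 0,"spin": -0.1225},{"hand": 0,"tx": 0,"ty": 0,"tz": 0,"spin": -0.1225},{"hand": 0,"tx": 0,"ty": 0,"tz": 0,"spin": 0},{"hand": 0,"tx": 0,"ty": 0,"tz": 0,"spin": 0}]'

```text
time: 16.22
tcp_pos: [500.2, 272.4, 273.0]
tcp_rot: [-0.064, 0.998, 0.0, -0.0]
ft_force: [-0.4, -0.4, 0.2]
finger_gap: 87.2
finger_force: 0.0
```

```bash
python3 snap.py 7; python3 - <<'E'
from h import *
r,o=pickle.load(open("w7.pkl","rb"));print(o["tcp_pos"],o["tcp_rot"],o["joint_positions"][6])
im=cv2.medianBlur(r["pixels"],3);a=im.astype(int)
c=np.array([498,271]);th=.13;ux=np.array([np.cos(th),np.sin(th)])
for d in(-60,0,60):print(proj(r,[[*(c+d*ux),96]]).round())
for n,f in (("green",lambda a:(a[...,1]-a[...,2]>40)),("amber",lambda a:(a[...,2]-a[...,0]>60))):
    for k in blobs(r,f,(120,0,500,400),60)[:2]: print(n,cv2.boundingRect(k),cv2.minAreaRect(k))
for k in blobs(r,lambda a:(a.min(2)>142)&(a.max(2)-a.min(2)<25),(120,0,500,300),400)[:3]: print("w",cv2.boundingRect(k),cv2.minAreaRect(k),cv2.contourArea(k))
# globe contrast check
q,_=pickle.load(open("w6.pkl","rb"));g=cv2.GaussianBlur(q["pixels"],(5,5),0).astype(int).sum(2);print(g[146,262:372:5],g[100:185:5,314])
E
```

```text
[500.29259371 272.21105807 273.00555624] [-6.35811180e-02  9.97976668e-01  6.85394230e-05 -8.23709194e-05] 1.1465758079009887
[[313. 159.]]
[[313. 219.]]
[[313. 273.]]
green (322, 0, 79, 31) ((361.0, 15.0), (30.0, 78.0), 90.0)
green (426, 0, 74, 34) ((462.5, 16.5), (33.0, 73.0), 90.0)
amber (298, 262, 30, 21) ((312.5, 272.0), (20.0, 29.0), 90.0)
amber (120, 93, 12, 31) ((125.5, 108.0), (30.0, 11.0), 90.0)
w (120, 0, 380, 300) ((309.5, 149.5), (299.0, 379.0), 90.0) 95286.0
[512 534 534 535 536 535 535 537 536 537 538 538 537 537 538 537 536 535
 536 533 535 490] [382 326 534 535 534 535 536 535 536 539 539 536 538 538 536 536 537]
```

```bash
python3 - <<'E'
from h import *
r,o=pickle.load(open("w7.pkl","rb"));T=pickle.load(open("v0.pkl","rb"))["top"];S=pickle.load(open("v0.pkl","rb"))["scene"]
g=cv2.GaussianBlur(r["pixels"],(5,5),0)
print("row219",g[219,240:390:6].min(1)); print("col313",g[120:290:5,313].tolist())
print("col row190",g[190,240:390:6].min(1))
gr=lambda a:(a[...,1]-a[...,2]>15)&(a[...,1]-a[...,0]>10)
for k in blobs(r,gr,(270,110,360,200),60)[:2]: print("green",cv2.boundingRect(k),cv2.minAreaRect(k))
P={}
for n,f in (("amber",lambda a:(a[...,2]-a[...,0]>60)),):
    k=blobs(r,f,(270,240,360,300),60)[0];print(n,cv2.minAreaRect(k),onz(r,cv2.minAreaRect(k)[0],96))
E
```

```text
row219 [149 148 149 147 149 145 143 153 173 173 130 130 130 131 130 172 173 163
 145 151 151 152 152 144 149]
col313 [[161, 160, 151], [169, 165, 157], [189, 180, 173], [188, 180, 173], [187, 179, 172], [147, 149, 138], [91, 138, 69], [93, 139, 71], [93, 139, 71], [78, 117, 61], [94, 137, 72], [189, 180, 173], [188, 180, 173], [188, 180, 173], [188, 180, 172], [151, 149, 144], [122, 117, 108], [125, 119, 110], [177, 168, 161], [133, 129, 122], [145, 138, 129], [148, 141, 133], [188, 179, 172], [188, 179, 173], [166, 162, 159], [48, 60, 82], [48, 61, 82], [48, 61, 82], [46, 60, 84], [52, 88, 124], [56, 104, 145], [55, 103, 145], [57, 114, 161], [158, 158, 149]]
col row190 [145 151 150 142 146 147 146 160 174 172 173 172 172 173 173 173 173 168
 148 149 149 149 149 153 149]
green (295, 146, 35, 26) ((312.0, 158.5), (25.0, 34.0), 90.0)
amber ((312.5, 272.0), (20.0, 29.0), 90.0) [555.95362863 277.97612464  96.        ]
```

```bash
python3 - <<'E'
from h import *
r,o=pickle.load(open("w7.pkl","rb"))
# rack sides (brightness step table->rack) on rows between the cells, z=18
g=cv2.GaussianBlur(r["pixels"],(3,3),0).min(2).astype(int)
L,R=[],[]
for y in list(range(126,142,2))+list(range(176,192,2))+list(range(232,242,2)):
    x=np.where(g[y,265:360]>161)[0]+265; L.append(onz(r,(x[0]-.5,y),18)[:2]);R.append(onz(r,(x[-1]+.5,y),18)[:2])
v=[cv2.fitLine(np.float32(q),cv2.DIST_HUBER,0,.01,.01).ravel() for q in(L,R)]
for w in v: print(np.arctan2(w[1],w[0]),w[2:])
th=np.mean([np.arctan(w[1]/w[0]) for w in v]);n=np.array([-np.sin(th),np.cos(th)]);u=np.array([np.cos(th),np.sin(th)])
off=[(np.mean(q,0)@n) for q in(L,R)];print("width",off[0]-off[1],"mid n",np.mean(off),"th",th)
# clear lid, darker patch between
k=blobs(r,lambda a:a.min(2)<150,(297,190,332,245),60)
for c in k: print(cv2.boundingRect(c),cv2.minAreaRect(c))
# near/far rack ends along u on column ~288 (outside cells)
for x in(287,338):
    y=np.where(g[60:300,x]>161)[0]+60; p=[onz(r,(x,t),18)[:2]@u for t in(y[0]-.5,y[-1]+.5)];print(x,y[0],y[-1],p)
E
```

```text
0.1299528 [467.42667 228.64235]
0.12316082 [430.03787 299.53738]
width -74.95210528587813 mid n 205.38984250343964 th 0.12655681
(297, 196, 35, 32) ((314.0, 211.5), (31.0, 34.0), 90.0)
(297, 241, 33, 4) ((313.0, 242.5), (3.0, 32.0), 90.0)
287 126 276 [np.float64(433.8681370016255), np.float64(624.0573610446268)]
338 126 276 [np.float64(433.7868206749054), np.float64(623.9830504628875)]
```

The rack measures 75.0 x 190.2 mm, which matches the text. Its centre is (498.8,270.5), axis 0.127, so the clear cell stands there in the middle pocket. The tool is already square (1.698 against 1.697). Descending.

Request:
step_arm --moves '[{"hand": 0,"tx": 1.7,"ty": -1.5,"tz": 20,"spin": 0},{"hand": 0,"tx": 0,"ty": 0,"tz": 30,"spin": 0},{"hand": 0,"tx": 0,"ty": 0,"tz": 30,"spin": 0},{"hand": 0,"tx": 0,"ty": 0,"tz": 30,"spin": 0},{"hand": 0,"tx": 0,"ty": 0,"tz": 25,"spin": 0},{"hand": 0,"tx": 0,"ty": 0,"tz": 15,"spin": 0},{"hand": 0,"tx": 0,"ty": 0,"tz": 5,"spin": 0},{"hand": 0,"tx": 0,"ty": 0,"tz": 0,"spin": 0},{"hand": 0,"tx": 0,"ty": 0,"tz": 0,"spin": 0},{"hand": 0,"tx": 0,"ty": 0,"tz": 0,"spin": 0}]'

```text
time: 17.1
tcp_pos: [500.0, 270.5, 119.5]
tcp_rot: [-0.065, 0.998, 0.001, 0.001]
ft_force: [0.1, 0.1, 0.6]
finger_gap: 87.1
finger_force: 0.0
```

```bash
python3 snap.py 8; python3 - <<'E'
from h import *
r,o=pickle.load(open("w8.pkl","rb"));print(o["tcp_pos"],o["tcp_rot"])
c=np.array([498.8,270.5]);u=np.array([.992,.1262]);n=np.array([-.1262,.992])
p=proj(r,[[*c,96],[*(c+12*u+20*n),96],[*(c-12*u-20*n),96]]);print(p.round(1))
g=cv2.GaussianBlur(r["pixels"],(3,3),0);y=int(p[0,1]);print(y,g[y,260:370:3].min(1),g[y-12,260:370:3].min(1))
E
```

```text
[500.07789277 270.41734703 119.46968251] [-6.49428623e-02  9.97888233e-01  6.63823366e-04  1.02850992e-03]
[[314.7 277.8]
 [347.7 296.3]
 [280.4 258.6]]
277 [143 137 140 143 160 159 159 157 159 149 119 119 118 118 118 119 118 119
 118 118 118 119 118 118 119 118 114 108 160 153 158 159 158 146 141 136
 136] [130 127 131 152 159 159 161 147 161 145 121 119 119 119 117 118 120 119
 117 118 118 118 119 118 119 117 116 121 158 159 159 160 159 149 138 136
 138]
```

Request:
step_arm --moves '[{"hand": 0,"tx": 1.1,"ty": 0.2,"tz": 15,"spin": 0},{"hand": 0,"tx": 0,"ty": 0,"tz": 20,"spin": 0},{"hand": 0,"tx": 0,"ty": 0,"tz": 20,"spin": 0},{"hand": 0,"tx": 0,"ty": 0,"tz": 12,"spin": 0},{"hand": 0,"tx": 0,"ty": 0,"tz": 4,"spin": 0},{"hand": 0,"tx": 0,"ty": 0,"tz": 0,"spin": 0},{"hand": 0,"tx": 0,"ty": 0,"tz": 0,"spin": 0},{"hand": 0,"tx": 0,"ty": 0,"tz": 0,"spin": 0}]'

```text
time: 17.82
tcp_pos: [499.0, 270.4, 48.3]
tcp_rot: [-0.065, 0.998, 0.001, 0.001]
ft_force: [0.8, 0.6, -0.5]
finger_gap: 87.4
finger_force: 0.0
```

Request:
step_arm --moves '[{"hand": 80,"tx": 0,"ty": 0,"tz": 0,"spin": 0},{"hand": 110,"tx": 0,"ty": 0,"tz": 0,"spin": 0},{"hand": 120,"tx": 0,"ty": 0,"tz": 0,"spin": 0},{"hand": 130,"tx": 0,"ty": 0,"tz": 0,"spin": 0},{"hand": 140,"tx": 0,"ty": 0,"tz": 0,"spin": 0},{"hand": 150,"tx": 0,"ty": 0,"tz": 0,"spin": 0},{"hand": 170,"tx": 0,"ty": 0,"tz": 0,"spin": 0},{"hand": 170,"tx": 0,"ty": 0,"tz": 0,"spin": 0},{"hand": 170,"tx": 0,"ty": 0,"tz": 0,"spin": 0},{"hand": 170,"tx": 0,"ty": 0,"tz": 0,"spin": 0}]' --newtons 15

```text
time: 18.65
tcp_pos: [498.2, 270.0, 46.9]
tcp_rot: [-0.065, 0.998, 0.0, -0.0]
ft_force: [-0.3, -0.1, -0.2]
finger_gap: 39.9
finger_force: 15.0
```

Gripped at 39.9 mm (the frosted faces are 40 mm apart). Lifting straight up.

Request:
step_arm --moves '[{"hand": 170,"tx": 0,"ty": 0,"tz": -4,"spin": 0},{"hand": 170,"tx": 0,"ty": 0,"tz": -8,"spin": 0},{"hand": 170,"tx": 0,"ty": 0,"tz": -12,"spin": 0},{"hand": 170,"tx": 0,"ty": 0,"tz": -20,"spin": 0},{"hand": 170,"tx": 0,"ty": 0,"tz": -25,"spin": 0},{"hand": 170,"tx": 0,"ty": 0,"tz": -25,"spin": 0},{"hand": 170,"tx": 0,"ty": 0,"tz": -25,"spin": 0},{"hand": 170,"tx": 0,"ty": 0,"tz": -25,"spin": 0},{"hand": 170,"tx": 0,"ty": 0,"tz": -20,"spin": 0},{"hand": 170,"tx": 0,"ty": 0,"tz": -10,"spin": 0},{"hand": 170,"tx": 0,"ty": 0,"tz": 0,"spin": 0},{"hand": 170,"tx": 0,"ty": 0,"tz": 0,"spin": 0}]'

```text
time: 19.65
tcp_pos: [498.2, 269.9, 221.0]
tcp_rot: [-0.065, 0.998, 0.0, 0.0]
ft_force: [0.1, 0.2, -0.8]
finger_gap: 40.1
finger_force: 15.0
```

Request:
step_arm --moves '[{"hand": 170,"tx": 0,"ty": 0,"tz": 0,"spin": 0.05},{"hand": 170,"tx": 0,"ty": 0,"tz": 0,"spin": 0.11},{"hand": 170,"tx": 0,"ty": 0,"tz": 0,"spin": 0.11},{"hand": 170,"tx": 0,"ty": 0,"tz": 0,"spin": 0.11},{"hand": 170,"tx": 0,"ty": 0,"tz": 0,"spin": 0.11},{"hand": 170,"tx": 0,"ty": 0,"tz": 0,"spin": 0.11},{"hand": 170,"tx": 0,"ty": 0,"tz": 0,"spin": 0.11},{"hand": 170,"tx": 0,"ty": 0,"tz": 0,"spin": 0.11},{"hand": 170,"tx": 0,"ty": 0,"tz": 0,"spin": 0.11},{"hand": 170,"tx": 0,"ty": 0,"tz": 0,"spin": 0.11},{"hand": 170,"tx": 0,"ty": 0,"tz": 0,"spin": 0.11},{"hand": 170,"tx": 0,"ty": 0,"tz": 0,"spin": 0.11},{"hand": 170,"tx": 0,"ty": 0,"tz": 0,"spin": 0.11},{"hand": 170,"tx": 0,"ty": 0,"tz": 0,"spin": 0.11},{"hand": 170,"tx": 0,"ty": 0,"tz": 0,"spin": 0.11},{"hand": 170,"tx": 0,"ty": 0,"tz": 0,"spin": 0.11},{"hand": 170,"tx": 0,"ty": 0,"tz": 0,"spin": 0.11},{"hand": 170,"tx": 0,"ty": 0,"tz": 0,"spin": 0.024},{"hand": 170,"tx": 0,"ty": 0,"tz": 0,"spin": 0}]'

```text
time: 21.23
tcp_pos: [497.6, 269.7, 219.6]
tcp_rot: [0.752, 0.659, -0.001, -0.0]
ft_force: [-0.6, -0.4, -0.4]
finger_gap: 39.8
finger_force: 15.0
```

Request:
step_arm --moves '[{"hand": 170,"tx": -10,"ty": 6,"tz": 0,"spin": 0},{"hand": 170,"tx": -20,"ty": 12,"tz": 0,"spin": 0},{"hand": 170,"tx": -24,"ty": 15,"tz": 0,"spin": 0},{"hand": 170,"tx": -24,"ty": 15,"tz": 0,"spin": 0},{"hand": 170,"tx": -24,"ty": 15,"tz": 0,"spin": 0},{"hand": 170,"tx": -24,"ty": 15,"tz": 0,"spin": 0},{"hand": 170,"tx": -24,"ty": 15,"tz": 0,"spin": 0},{"hand": 170,"tx": -24,"ty": 15,"tz": 0,"spin": 0},{"hand": 170,"tx": -24,"ty": 15,"tz": 0,"spin": 0},{"hand": 170,"tx": -24,"ty": 15,"tz": 0,"spin": 0},{"hand": 170,"tx": -20,"ty": 10,"tz": 0,"spin": 0},{"hand": 170,"tx": -14,"ty": 6.5,"tz": 0,"spin": 0},{"hand": 170,"tx": 0,"ty": 0,"tz": 0,"spin": 0},{"hand": 170,"tx": 0,"ty": 0,"tz": 0,"spin": 0},{"hand": 170,"tx": 0,"ty": 0,"tz": 0,"spin": 0},{"hand": 170,"tx": 0,"ty": 0,"tz": 0,"spin": 0}]'

```text
time: 22.57
tcp_pos: [617.3, -3.1, 220.8]
tcp_rot: [0.752, 0.66, 0.0, -0.0]
ft_force: [-0.0, -0.1, -0.7]
finger_gap: 39.6
finger_force: 15.0
```

Request:
step_arm --moves '[{"hand": 170,"tx": -1.2,"ty": 0.2,"tz": 10,"spin": 0.006},{"hand": 170,"tx": 0,"ty": 0,"tz": 20,"spin": 0},{"hand": 170,"tx": 0,"ty": 0,"tz": 25,"spin": 0},{"hand": 170,"tx": 0,"ty": 0,"tz": 25,"spin": 0},{"hand": 170,"tx": 0,"ty": 0,"tz": 25,"spin": 0},{"hand": 170,"tx": 0,"ty": 0,"tz": 20,"spin": 0},{"hand": 170,"tx": 0,"ty": 0,"tz": 10,"spin": 0},{"hand": 170,"tx": 0,"ty": 0,"tz": 4,"spin": 0},{"hand": 170,"tx": 0,"ty": 0,"tz": 0,"spin": 0},{"hand": 170,"tx": 0,"ty": 0,"tz": 0,"spin": 0},{"hand": 170,"tx": 0,"ty": 0,"tz": 0,"spin": 0},{"hand": 170,"tx": 0,"ty": 0,"tz": 0,"spin": 0}]'

```text
time: 23.57
tcp_pos: [618.3, -5.4, 83.2]
tcp_rot: [0.754, 0.656, 0.001, 0.001]
ft_force: [-0.5, -0.2, -1.4]
finger_gap: 40.3
finger_force: 15.0
```

```bash
python3 snap.py 9; python3 - <<'E'
from h import *
from cell import sensors,vision
r,o=pickle.load(open("w9.pkl","rb"))
print([round(float(v),4) for v in [*o["tcp_pos"],*o["tcp_rot"]]])
S=vision.get_image("scene");T=vision.get_image("top");pickle.dump((S,T),open("v9.pkl","wb"))
o=sensors.get_obs();print(o["time"],o["tcp_pos"],o["tcp_rot"])
print("path px scene",proj(S,[[617.3,-4.3,85],[617.3,-4.3,40]]),"wrist",proj(r,[[617.3,-4.3,130],[629,82,85]]))
a=cv2.resize(S["pixels"][180:330,180:360],(420,350),interpolation=3);b=cv2.resize(r["pixels"][60:340,160:464],(380,350),interpolation=3)
cv2.imwrite("pics/c9.png",np.hstack([a,b]))
E
```

```text
[618.1938, -5.3892, 82.9746, 0.7543, 0.6565, 0.0008, 0.0004]
23.7167 [617.91635515  -5.39716971  82.57851834] [7.54330461e-01 6.56494683e-01 4.90833718e-04 2.13725873e-04]
path px scene [[270.55214623 247.3470056 ]
 [271.463659   257.47827401]] wrist [[311.47210749 346.11996772]
 [310.80560754 118.26477228]]
```

View pics/c9.png

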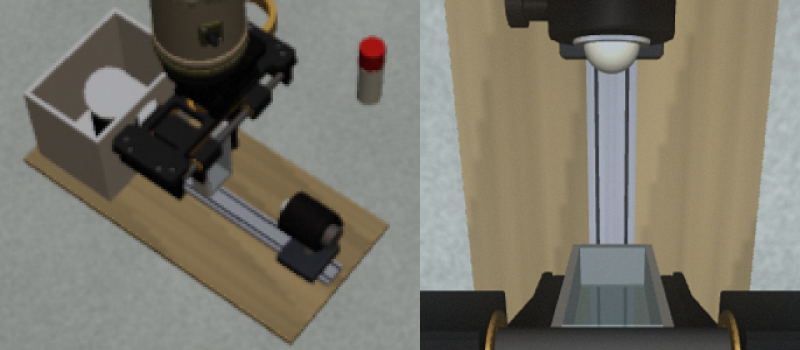

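The left crop shows the globe seated on its cup in the lamp house and the cell held upright over the rail. The right crop shows the cell between the fingers, square to the rail, with the dome tip at wrist pixel ~(312,118), against a predicted (311,118). I'll check the residual offsets numerically.

```bash
python3 - <<'E'
from h import *
r,o=pickle.load(open("w9.pkl","rb"))
a=1.4345;u=np.array([np.cos(a),np.sin(a)]);w=np.array([u[1],-u[0]])
c=612.2*w+79.5*u;print("target",c)
for z in(130,131):print(z,proj(r,[[*(c+12*u+s*20*w),z] for s in(-1,1)]+[[*(c+12*u),z]]).round(1).tolist())
g=cv2.GaussianBlur(r["pixels"],(3,3),0)
print("col312 rows 245..",g[245:266,300].min(1),g[245:266,330].min(1))
for y in(257,260,263):print(y,np.abs(np.diff(g[y,270:365].astype(int).sum(1))).tolist())
for y in(150,200,240):
    m=g[y].astype(int);x=np.where(m[280:345,2]-m[280:345,0]<8)[0]+280;p=[onz(r,(q,y),15)[:2]@w for q in(x[0],x[-1])];print("rail",x[0],x[-1],p,np.mean(p))
k=blobs(r,lambda a:(a.min(2)>120),(285,90,340,122),30);print([ (cv2.boundingRect(q),) for q in k])
E
```

```text
target [617.32451389  -4.41979037]
130 [[259.2, 319.3], [363.6, 319.0], [311.4, 319.1]]
131 [[258.8, 320.6], [364.0, 320.3], [311.4, 320.4]]
col312 rows 245.. [128 128 128 128 127 128 129 129 127 120 108  97  99 114 125 126 125 126
 125 125 125] [153 153 154 154 153 153 154 154 153 142 119  98  98 113 124 126 126 125
 126 127 127]
257 [3, 2, 3, 2, 2, 1, 2, 1, 1, 3, 14, 22, 14, 3, 2, 2, 2, 6, 6, 1, 2, 1, 0, 2, 1, 1, 0, 3, 0, 2, 2, 2, 2, 0, 0, 3, 0, 0, 2, 0, 2, 0, 1, 0, 0, 1, 0, 1, 1, 0, 2, 3, 2, 1, 1, 1, 1, 1, 3, 2, 0, 1, 0, 0, 2, 5, 3, 5, 8, 3, 2, 1, 5, 2, 29, 44, 22, 1, 2, 1, 0, 1, 3, 4, 1, 1, 1, 0, 1, 1, 2, 1, 0, 3]
260 [0, 3, 2, 1, 1, 3, 3, 0, 2, 11, 26, 15, 2, 1, 2, 14, 8, 59, 43, 5, 1, 3, 2, 0, 1, 0, 0, 2, 3, 0, 1, 1, 1, 0, 2, 2, 0, 2, 0, 4, 0, 1, 0, 0, 1, 0, 1, 2, 1, 0, 1, 1, 4, 2, 1, 1, 0, 1, 0, 0, 1, 0, 1, 0, 1, 1, 2, 7, 38, 51, 19, 3, 2, 0, 7, 29, 38, 19, 1, 0, 1, 2, 2, 3, 0, 2, 1, 1, 0, 2, 2, 0, 1, 1]
263 [1, 1, 2, 4, 0, 2, 0, 0, 13, 29, 17, 2, 0, 1, 1, 21, 8, 68, 50, 3, 2, 0, 1, 0, 3, 0, 1, 1, 0, 0, 0, 1, 1, 1, 1, 3, 1, 3, 2, 2, 0, 0, 1, 2, 1, 0, 1, 0, 1, 0, 1, 1, 1, 2, 0, 1, 2, 0, 1, 1, 1, 3, 4, 4, 1, 3, 4, 14, 52, 56, 9, 16, 4, 1, 0, 10, 33, 37, 15, 1, 0, 1, 2, 0, 0, 0, 0, 0, 4, 2, 1, 0, 1, 3]
rail 294 332 [np.float64(600.3983144476878), np.float64(625.4513509736911)] 612.9248327106894
rail 295 331 [np.float64(600.4506872922268), np.float64(625.193559146089)] 612.8221232191579
rail 295 331 [np.float64(599.9268098589039), np.float64(625.5402823756184)] 612.7335461172611
[((286, 90, 54, 25),), ((303, 117, 21, 5),), ((328, 108, 6, 14),), ((293, 109, 6, 13),)]
```

```bash
python3 - <<'E'
from h import *
r,o=pickle.load(open("w9.pkl","rb"))
a=1.4345;u=np.array([np.cos(a),np.sin(a)]);w=np.array([u[1],-u[0]]);c=612.2*w+79.5*u
for z in(40,42):print(z,proj(r,[[*(c+12*u+s*20*w),z] for s in(-1,1)]+[[*(c+12*u),z],[*(c+13*u),z]]).round(1).tolist())
for y,xl,xr in((257,281.3,345.2),):
    for z in (40,41.5): 
        q=[onz(r,(x,254.6),z)[:2] for x in(xl+.3,xr-.3)];print(z,[(round(p@u,1),round(p@w,1)) for p in q])
E
```

```text
40 [[280.8, 248.2], [343.4, 248.0], [312.1, 248.1], [312.1, 246.6]]
42 [[280.5, 249.1], [343.7, 248.9], [312.1, 249.0], [312.1, 247.5]]
40 [(np.float64(87.2), np.float64(592.6)), (np.float64(87.0), np.float64(633.2))]
41.5 [(np.float64(87.7), np.float64(592.7)), (np.float64(87.5), np.float64(633.1))]
```

```bash
python3 - <<'E'
from h import *
r,o=pickle.load(open("w9.pkl","rb"))
a=1.4345;u=np.array([np.cos(a),np.sin(a)]);w=np.array([u[1],-u[0]]);c=612.2*w+79.5*u
g=cv2.GaussianBlur(r["pixels"],(3,3),0).min(2).astype(int)
print("w9 rows 262-335",[(g[y,305],g[y,325]) for y in range(262,336)])
for du in(12,9,-12,-15):print(du,proj(r,[[*(c+du*u),z] for z in(41,130,131)])[:,1].round(1))
print("dome col312 rows 100-125",g[100:126,312])
r8,_=pickle.load(open("w8.pkl","rb"));g8=cv2.GaussianBlur(r8["pixels"],(3,3),0).min(2).astype(int)
C=np.array([498.8,270.5]);ur=np.array([.992,.1262])
print("w8 col315 rows 225-300",g8[225:300,315].tolist())
for d in(-12,-10.5,12):print(d,proj(r8,[[*(C+d*ur),z] for z in(18,96)]).round(1).tolist())
E
```

```text
w9 rows 262-335 [(np.int64(126), np.int64(125)), (np.int64(125), np.int64(125)), (np.int64(125), np.int64(126)), (np.int64(125), np.int64(126)), (np.int64(125), np.int64(126)), (np.int64(125), np.int64(126)), (np.int64(126), np.int64(126)), (np.int64(126), np.int64(125)), (np.int64(126), np.int64(126)), (np.int64(126), np.int64(126)), (np.int64(126), np.int64(126)), (np.int64(126), np.int64(126)), (np.int64(125), np.int64(126)), (np.int64(124), np.int64(125)), (np.int64(123), np.int64(125)), (np.int64(124), np.int64(125)), (np.int64(124), np.int64(125)), (np.int64(124), np.int64(125)), (np.int64(124), np.int64(125)), (np.int64(125), np.int64(125)), (np.int64(125), np.int64(124)), (np.int64(125), np.int64(125)), (np.int64(125), np.int64(125)), (np.int64(126), np.int64(126)), (np.int64(122), np.int64(123)), (np.int64(110), np.int64(110)), (np.int64(98), np.int64(96)), (np.int64(91), np.int64(87)), (np.int64(89), np.int64(81)), (np.int64(89), np.int64(79)), (np.int64(90), np.int64(79)), (np.int64(91), np.int64(79)), (np.int64(90), np.int64(79)), (np.int64(89), np.int64(79)), (np.int64(9
[... 1187 characters left out ...]
2))]
12 [248.5 319.1 320.4]
9 [253.  326.1 327.4]
-12 [283.4 372.3 373.9]
-15 [287.6 378.5 380.2]
dome col312 rows 100-125 [189 190 190 189 186 181 175 171 167 161 154 146 138 130 121 110  97  87
 100 128 148 152 151 151 152 152]
w8 col315 rows 225-300 [86, 85, 96, 99, 98, 97, 97, 99, 99, 98, 98, 99, 98, 97, 97, 97, 98, 98, 97, 97, 97, 97, 98, 92, 83, 76, 70, 64, 61, 65, 84, 106, 109, 100, 90, 89, 101, 116, 120, 118, 117, 118, 120, 119, 117, 117, 118, 118, 118, 119, 118, 118, 119, 118, 119, 119, 119, 119, 119, 119, 117, 119, 132, 149, 157, 159, 151, 119, 72, 48, 39, 36, 37, 37, 38]
-12 [[314.3, 226.2], [314.7, 258.7]]
-10.5 [[314.3, 228.0], [314.7, 261.1]]
12 [[314.2, 254.5], [314.6, 296.2]]
```

The wrist view shows the cell's bottom and pane edges sitting ~3.5 mm towards the lamp. That comes from pocket play and is consistent with a pure shift rather than tilt. By the commanded moves it is 1 mm high. Correcting, then letting it settle.

Request:
step_arm --moves '[{"hand": 170,"tx": 1.2,"ty": -0.1,"tz": 0.3,"spin": 0},{"hand": 170,"tx": 1.2,"ty": -0.1,"tz": 0.4,"spin": 0},{"hand": 170,"tx": 1.1,"ty": -0.1,"tz": 0.3,"spin": 0},{"hand": 170,"tx": 0,"ty": 0,"tz": 0,"spin": 0},{"hand": 170,"tx": 0,"ty": 0,"tz": 0,"spin": 0},{"hand": 170,"tx": 0,"ty": 0,"tz": 0,"spin": 0},{"hand": 170,"tx": 0,"ty": 0,"tz": 0,"spin": 0},{"hand": 170,"tx": 0,"ty": 0,"tz": 0,"spin": 0}]'

```text
time: 24.38
tcp_pos: [617.8, -2.0, 80.9]
tcp_rot: [0.754, 0.656, 0.0, -0.0]
ft_force: [-0.3, 0.7, -0.6]
finger_gap: 40.0
finger_force: 15.0
```

```bash
python3 snap.py 10; python3 - <<'E'
from h import *
r,o=pickle.load(open("w10.pkl","rb"));print(o["tcp_pos"],2*np.arctan2(o["tcp_rot"][1],o["tcp_rot"][0]),o["ft_force"],o["finger_gap"])
a=1.4345;u=np.array([np.cos(a),np.sin(a)]);w=np.array([u[1],-u[0]]);c=612.2*w+79.5*u
g=cv2.GaussianBlur(r["pixels"],(3,3),0).min(2).astype(int)
f=[]
for x in(298,305,325,335):
    p=g[:,x];a1=248+np.argmax(np.abs(np.diff(p[248:257])));b=280+np.argmax(np.abs(np.diff(p[280:296])));f.append((x,a1,b,round(onz(r,(x,a1-.5),40)[:2]@u-79.5,1),round(onz(r,(x,b+.5),40)[:2]@u-79.5,1)))
print(f); print("dome pred",proj(r,[[*(612.2*w+166.5*u),85]]),g[108:126,312])
E
```

```text
[617.75921901  -1.98793811  80.94435538] 1.432171184066744 [-0.23117798  0.11024248 -0.77941856] 39.85797997411582
[(298, np.int64(254), np.int64(287), np.float64(12.4), np.float64(-11.1)), (305, np.int64(254), np.int64(287), np.float64(12.4), np.float64(-11.1)), (325, np.int64(253), np.int64(287), np.float64(13.0), np.float64(-11.1)), (335, np.int64(254), np.int64(286), np.float64(12.3), np.float64(-10.5))]
dome pred [[313.46136461 126.25356463]] [191 191 191 189 186 181 177 172 166 161 155 146 136 127 118 105  91  94]
```

The cell's edges now bracket the mid-gap point (+12.4 / -11.1 mm), it is square within 0.003 rad, and the grip is steady. Handing in.

```bash
python3 -c "
from cell import robot
print(robot.close_job())"
```

```text
the job is handed in; nothing more can be done
None
```

The job is handed in: the globe lamp is released on its cup in the lamp house, and the clear cell is held by its frosted sides in the light path, within about 1 mm of mid-gap and square to the line by wrist-camera measurement, with nothing else touched on purpose; the hand-in gave no verdict.

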